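# Set the crease-depth dial and store it

### The arm

A 6-joint arm with a two-finger parallel gripper is mounted at the origin on the work surface. World frame = base frame: x ahead of the robot, y to its left, z up, the work surface at z = 0. Lengths are in mm, angles in degrees, forces in N, time in s.
With the tool pointing down it reaches from about 350 to 975 mm from the base axis. Payload 7.1 kg.
Tool frame: the origin (TCP) lies between the finger pads; the fingertips stand tip_extent ahead of it and the grasp point (between the pads) lies 5 mm behind it (tip_extent is the distance from the TCP to the fingertips, in mm); z points along the fingers, y is the line along which they close (so a half turn about z gives the same grasp; the last joint's range is limited). The gripper opens to 88 mm and grips with 3 to 60 N. Pads are 20 mm wide; open, the fingers measure 115 mm over their backs; the gripper's body (75 mm by 178 mm) begins 61 mm behind the grasp point.
Start: joints at [-77.235, 24.242, 93.386, -0, 62.372, -1.089], TCP at [149.676, -606.797, 236.675] pointing down, gripper open.
Joint ranges: [-172.04, 172.04], [-51.8, 120.97], [4.93, 147.93], [-75.15, 255.16], [6.16, 154.13], [-145.62, 145.62]. Speed limits (degrees/s): [136.94, 136.94, 172.46, 180, 180, 180].

### API

Orientations are given as a 3x3 rotation matrix whose columns are the frame's x, y, z axes.
In Python, from workcell import get_state, snapshot, camera_info, sign_off, tip_extent gives the robot as it stands.
- The arm moves only by the shell command python3 -m handwheel 'ROWS' [OPENING]. ROWS is JSON, a list of rows, each a list of 6 numbers: the shift along the tool's x, y, z each as a share of 300 mm, from -1 to 1, then the turn, a rotation vector about the tool's x, y, z each as a share of 180 degrees, from -1 to 1. A call has 1 to 5 rows; each row is the pose to reach, as a shift and turn from the pose commanded when the call began, along the tool's axes at that moment, turning the shorter way round; what a row does not reach only later rows make up. A row lasts 1/8 s, in which the tool goes at most 62.5 mm and 10.7 degrees, less where a joint would pass 70% of its speed; a pose out of reach is approached as far as the arm can. A call with a number of a shift or a turn outside -1 to 1 is refused whole. A call with a gripper value outside its range is refused whole. OPENING is the opening, from 0 (shut) to 1 (fully open), set as the call begins (- or left out, the last holds). The fingers move at their own pace and stop on an object; the grip force is fixed at half the most. Time passes only in rows, so rows that repeat a pose let the fingers close. It gives the time, the measured TCP pose, the force, the opening and the grip force at its end, in the units of the state.
- get_state(): the state, without advancing time (a new reading comes with each control period).
- snapshot(name): name is "scene" or "top" or "wrist"; returns the picture (420x560x3 uint8, red, green, blue); there is no depth.
- camera_info(name): a dict with "fx", "fy", "cx", "cy" (pixels), "rvec" (rotation vector, rad) and "tvec" (3), from world to camera coordinates, as OpenCV has them. Camera axes: x right, y down, z forward; pixel columns grow to the right and rows downward; lengths in mm; the calibration is good to about 2 mm. A picture is of the moment at which its call begins: read the wrist's pose just before it. camera_info takes no time and is no camera call; for the wrist camera it gives the pose at the moment of the call.
- sign_off(): hands the job in; it is judged then, once.
The state is a dict: "time": time; "qpos": joint angles; "joint_velocities": joint speeds; "joint_torque": joint torques, N m; "position": TCP position; "ee_rot": TCP orientation; "force": force on the tool from outside, world axes, zero at the start; "moment": the same for the moment, N m; "opening": finger opening in mm; "finger_force": force on a finger pad.
Only numpy, scipy, OpenCV 4.12 (cv2) and the standard library are available. Lean on these libraries where they do the work, as an engineer would, in place of code of your own. Each camera call takes 0.05 s, during which the arm holds its last target. There are 200 camera calls.

### The job

Push the black dial on the creasing machine round with the fingertips (its rim has a notch for a finger) until its white index line lines up with the red target line on the scale around it. Then, with the dial set, press the green button right down to store the setting and let it go, leaving the dial where it is. Do not press the yellow button, and do not pick up or shift the loose things lying about.

Things in the scene. Friction and masses are not known exactly. Their poses are not given: they have to be found in the camera images.
- creaser: The grey creasing machine, fixed. Origin on the table under the dial's axis; x points to its blue-cheeked rollers, away from the robot. Its deck is 60 mm high and reaches 140 mm from the axis towards -x, 210 mm to either side. The rollers and cheeks begin 120 mm beyond the axis (+x) and are 100 mm high.
- dial_center (a point): Centre of the dial's top face, on its upright turning axis, 96 mm above the table. The dial is a flat black disc, 150 mm across, 30 mm thick, lying level, 3 mm above a white scale disc (216 mm across) whose top is 33 mm below this point. The orientation given turns with the dial: x points from the axis to the white index line, z up.
- dial_index (a point): Outer end of the white index line (5 mm wide) on the dial's top, at the dial's rim, 75 mm from the axis, opposite the notch.
- dial_notch (a point): Middle of the finger notch, at the height of the dial's top, 58 mm from the axis: the one gap in the rim, through the full thickness, open outwards. Its bottom is a round steel-grey hub of 36 mm radius; its sides spread like a V, 36 mm apart at 40 mm from the axis, 59 mm at 55 mm. A fingertip in it pushes either side, either way round; nothing stands within 40 mm of the rim.
- dial (a joint): Angle of the dial (rad), growing counterclockwise seen from above; not related to the target. It can turn more than half a turn either way from the start (stops at -6.2 and 6.2). It is stiff: about 2 N at the notch moves it, and it stays where it is left.
- target_line (a point): The point at the dial's rim, 75 mm from the axis and at the height of the dial's top, where the white line's outer end must come. The red line (5 mm wide, with a round red dot at its outer end) is on the white scale disc, running straight outwards below and beyond this point, from 78 to 110 mm from the axis. The orientation's x points outwards along the red line, z up.
- store_top (a point): Centre of the top of the green push button (32 mm across, in a black ring-shaped base on the deck, left or right of the dial). Its top is about 82 mm above the table and 10 mm above its base; it goes straight down.
- store (a joint): Travel of the green button (m): 0 released, 0.006 right down. It springs back; right down takes 5 N.
- feed_top (a point): Centre of the top of the yellow push button, same size and kind, on the other side of the dial.
- feed (a joint): Travel of the yellow button (m): 0 released, 0.006 right down.
- collar: Bystander: a small brass ring, 32 mm across, 22 mm tall, standing on the machine's deck near its front edge. Origin at the middle of its underside.
- gauge: Bystander: a steel block 16 x 50 x 20 mm on the machine's deck near its front edge. Origin at the middle of its underside.
- tape: Bystander: a yellow roll of tape lying flat, 110 mm across, 24 mm tall, on the table. Origin at the middle of its underside.
- glue: Bystander: a white bottle with a red cap, 52 mm across, 120 mm tall, on the table. Origin at the middle of its underside.
- driver: Bystander: a screwdriver lying on the table. Origin at the middle of its underside.
- cards: Bystander: a block of pink cards 90 x 55 x 35 mm on the table. Origin at the middle of its underside.
- mug: Bystander: a blue mug 80 mm across, 90 mm tall, on the table. Origin at the middle of its underside.

How it is judged:
By the outcome, as a careful person would: the job done as asked, in the order asked, and still so for the second after the job is handed in, with the robot touching nothing.
It also fails if it takes over 64 s, if anything falls off the work surface, if the arm or the gripper's body presses on something with over 40 N, if the wrist force passes 120 N, or if a joint passes its speed limit or range.

## Working session

There is one attempt and no reset: what is moved stays moved. The work goes in short steps, Python scripts to look and compute and a shell command to move; the robot and the scene stay as the last step left them, time stands still between calls to the robot, and variables do not carry over. Pictures are saved under pics/ and viewed, at most 10 in all, crops included, and the job is handed in when it is done.

```bash
mkdir -p pics; ls
python3 - <<'E'
from workcell import *
import cv2,numpy as np
s=get_state();print(s['time'],s['position'],np.round(s['ee_rot'],3),s['opening'],tip_extent)
for n in("top","scene"):
    im=snapshot(n);cv2.imwrite(f"pics/{n}0.png",im[...,::-1]);print(n,camera_info(n))
E
```

```text
pics
0.0 [ 149.57163968 -606.29574237  235.89021635] [[ 0.971  0.239 -0.   ]
 [ 0.239 -0.971  0.001]
 [ 0.    -0.002 -1.   ]] 87.40989095376014 14.0
top {'fx': 407.5697192890776, 'fy': 407.5697192890776, 'cx': 285.55229590432435, 'cy': 211.74992296048347, 'rvec': array([ 2.10048086, -2.13317448,  0.18753192]), 'tvec': array([ -14.48051866,  491.56789509, 1216.34625094])}
scene {'fx': 416.6424779083411, 'fy': 416.6424779083411, 'cx': 286.64771724014366, 'cy': 212.53189797692048, 'rvec': array([ 1.98877896,  1.69864526, -0.54705093]), 'tvec': array([ -43.82311998, -346.90018764, 1386.10872787])}
```

View pics/top0.png

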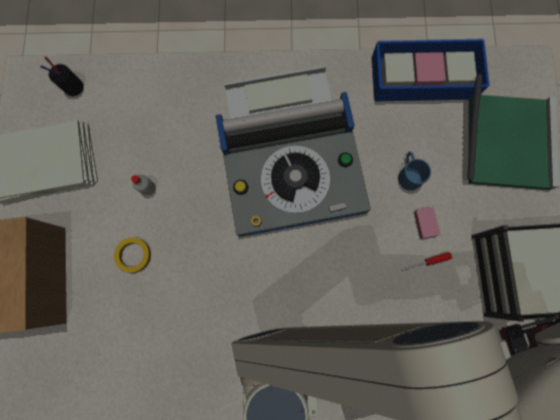

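View pics/scene0.png

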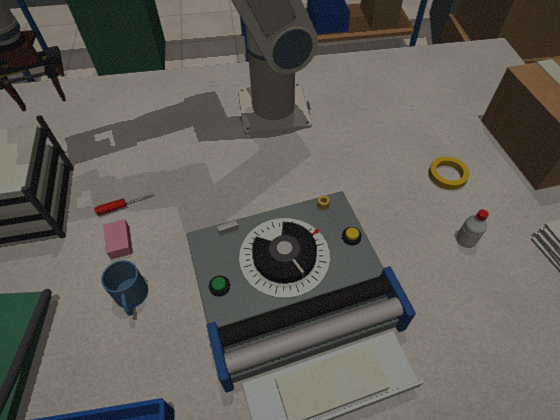

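The top view shows the dial centre at about (295,177), with the index line pointing up-left to (288,155) and the notch at about (303,197). The red line is at (268,195), the green button at (345,158) and the yellow at (240,187). The collar is at (256,221) and the gauge at (338,208), both on the front edge of the deck.

```bash
cat > h.py <<'E'
import cv2,numpy as np
from workcell import *
def ray(ci,uv,z):
    R=cv2.Rodrigues(np.array(ci['rvec']))[0];t=np.array(ci['tvec'])
    c=-R.T@t;d=R.T@np.array([(uv[0]-ci['cx'])/ci['fx'],(uv[1]-ci['cy'])/ci['fy'],1])
    return c+d*(z-c[2])/d[2]
def proj(ci,P): return cv2.projectPoints(np.float64([P]),np.array(ci['rvec']),np.array(ci['tvec']),np.array([[ci['fx'],0,ci['cx']],[0,ci['fy'],ci['cy']],[0,0,1.]]),None)[0][0,0]
def blobs(mask,amin=8):
    n,l,s,c=cv2.connectedComponentsWithStats(mask.astype('uint8'))
    return sorted([(int(s[i,4]),c[i]) for i in range(1,n) if s[i,4]>=amin],key=lambda b:-b[0])
def toolrows(dp): # world shift -> row shares
    s=get_state();return np.array(s['ee_rot']).T@np.array(dp)/300
E
python3 - <<'E'
from h import *
for n in("top","scene"):
    im=cv2.imread(f"pics/{n}0.png");ci=camera_info(n);h=cv2.cvtColor(im,cv2.COLOR_BGR2HSV)
    H,S,V=cv2.split(h)
    x0,y0,x1,y1=(225,130,365,235) if n=="top" else (190,190,385,310)
    roi=np.zeros(H.shape,bool);roi[y0:y1,x0:x1]=1
    for nm,m,z in(("green",(H>50)&(H<85)&(S>120),82),("yellow",(H>18)&(H<35)&(S>150)&(V>60),82),("red",((H<8)|(H>172))&(S>110),63)):
        for a,c in blobs(m&roi)[:3]: print(n,nm,a,c.round(1),ray(ci,c,z).round(1))
    # scale: white in roi, largest contour hull ellipse
    w=(S<45)&(V>120)&roi
    print(n,[(a,c.round(1),ray(ci,c,63).round(1)) for a,c in blobs(w,20)[:4]])
s=get_state();print(s['position'],camera_info("wrist"))
E
```

```text
top green 86 [345.5 158.4] [ 648.6 -209.5   82. ]
top yellow 94 [239.9 186. ] [566.9 115.7  82. ]
top yellow 10 [253.3 218.8] [464.6  74.7  82. ]
top red 9 [266.3 195.8] [539.2  36.3  63. ]
top [(1311, array([296.6, 183.5]), array([576.6, -57.8,  63. ])), (549, array([324. , 228.6]), array([ 434.3, -138.1,   63. ])), (271, array([227.9, 214.9]), array([481.2, 154.3,  63. ])), (241, array([360.8, 145.1]), array([ 697.6, -261.9,   63. ]))]
scene green 169 [218.3 283.4] [ 654.1 -212.3   82. ]
scene yellow 135 [351.9 233.1] [571.4 112.8  82. ]
scene yellow 89 [323.1 201.2] [466.3  64.3  82. ]
scene red 24 [315.  231.5] [541.   29.6  63. ]
scene [(2994, array([329.9, 209.3]), array([480.7,  80.5,  63. ])), (2355, array([282.3, 260.8]), array([609.5, -62.2,  63. ])), (378, array([194.1, 290.9]), array([ 654.3, -269.2,   63. ])), (142, array([283.9, 247.2]), array([573.4, -53.1,  63. ]))]
[ 149.54773586 -606.3488255   235.98583321] {'fx': 322.0148131993495, 'fy': 322.0148131993495, 'cx': 275.4500094518706, 'cy': 211.50732401842427, 'rvec': array([-2.29847379,  1.8010581 ,  0.2470228 ]), 'tvec': array([-622.90487745,  -33.01351151,  391.42525625])}
```

Run:
```python
from h import *
s=get_state();ci=camera_info("wrist");R=cv2.Rodrigues(np.array(ci['rvec']))[0];c=-R.T@ci['tvec'];Rt=np.array(s['ee_rot']);p=np.array(s['position'])
print("cam in tool",Rt.T@(c-p),"cam axes in tool",(Rt.T@R.T).round(3))
d=(ray(camera_info("top"),(295,176.5),96)+ray(camera_info("scene"),(284,248),96))/2;print(d,ray(camera_info("top"),(295,176.5),96))
tgt=np.array([d[0],d[1],330.]);off=Rt@(Rt.T@(c-p));tgt[:2]-=off[:2]
print("tcp tgt",tgt,"row shares",toolrows(tgt-p))
```

```text
cam in tool [  72.24772991   -1.01195069 -148.82100763] cam axes in tool [[-0.001 -0.964 -0.267]
 [ 1.    -0.    -0.001]
 [ 0.001 -0.267  0.964]]
[592.4397432  -54.27886291  96.        ] [589.81805718 -52.70619552  96.        ]
tcp tgt [522.48611988 -72.36216265 330.        ] row shares [ 1.63315467 -1.43095608 -0.3114269 ]
```

```bash
python3 -m handwheel '[[0.16,-0.14,-0.06,0,0,0],[0.33,-0.29,-0.12,0,0,0],[0.49,-0.43,-0.18,0,0,0],[0.65,-0.57,-0.25,0,0,0],[0.82,-0.72,-0.31,0,0,0]]' 0 && python3 -m handwheel '[[0.16,-0.14,0,0,0,0],[0.33,-0.29,0,0,0,0],[0.49,-0.43,0,0,0,0],[0.65,-0.57,0,0,0,0],[0.82,-0.72,0,0,0,0]]' && python3 -m handwheel '[[0,0,0,0,0,0],[0,0,0,0,0,0],[0,0,0,0,0,0]]'
python3 - <<'E'
from h import *
s=get_state();print(s['time'],s['position'],np.round(s['ee_rot'],3),s['force'])
cv2.imwrite("pics/w1.png",snapshot("wrist")[...,::-1])
E
```

```text
time: 0.72
position: [322.2, -358.5, 322.7]
ee_rot: [[0.971, 0.239, 0.0], [0.239, -0.971, 0.0], [0.0, 0.0, -1.0]]
force: [1.5, 0.2, -0.5]
opening: 41.3
finger_force: 0.0
time: 1.35
position: [500.9, -101.9, 322.2]
ee_rot: [[0.971, 0.24, 0.0], [0.24, -0.971, -0.0], [-0.0, 0.0, -1.0]]
force: [0.8, -0.6, -0.6]
opening: 0.5
finger_force: 0.0
time: 1.72
position: [499.4, -104.8, 322.1]
ee_rot: [[0.971, 0.238, -0.001], [0.238, -0.971, -0.0], [-0.001, -0.0, -1.0]]
force: [-0.0, 0.1, -0.4]
opening: 0.4
finger_force: 0.0
1.725 [ 499.39212521 -104.83606762  322.11986804] [[ 0.971  0.238 -0.001]
 [ 0.238 -0.971 -0.   ]
 [-0.001 -0.    -1.   ]] [-0.02884909  0.05654575 -0.3632394 ]
```

View pics/w1.png

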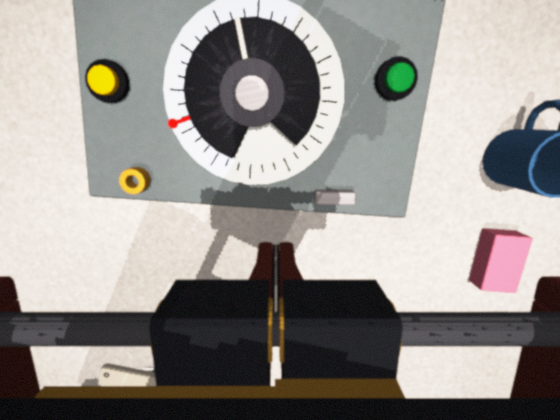

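The wrist view shows the dial centre at about (253,91) and the index end at (238,18). The red line runs from (172,124) to (190,117), and the notch opens downward at about (268,150). Green is at (400,77) and yellow at (102,80).

```bash
cat >> h.py <<'E'
def measure(im,ci,c0=None,verbose=True):
    """im BGR wrist. returns centre (xy), index angle, target angle deg (world)"""
    H,S,V=cv2.split(cv2.cvtColor(im,cv2.COLOR_BGR2HSV));out={}
    yy,xx=np.mgrid[:420,:560]
    for nm,m,z in(("green",(H>50)&(H<85)&(S>120)&(V>60),82),("yellow",(H>18)&(H<35)&(S>150)&(V>120),82),("red",((H<8)|(H>172))&(S>140)&(V>120),63)):
        b=[q for q in blobs(m&(yy<230),20)]
        if nm=="red" and c0 is not None: b=[q for q in b if np.linalg.norm(ray(ci,q[1],63)[:2]-c0)<125]
        if b: out[nm]=ray(ci,b[0][1],z)
    if c0 is None: # world points of dark dial rim / white cap
        w=blobs((S<60)&(V>170)&(np.hypot(xx-253,yy-91)<35),50)
        out['cap']=[(a,ray(ci,c,96)) for a,c in w]; return out
    # index: white pixels at 40-70mm radius at z=96 forming compact blob, long & thin
    m=(S<70)&(V>150);g=np.zeros(m.shape,bool)
    for v in range(0,300):
        for u in range(100,450):
            if m[v,u]:
                r=np.linalg.norm(ray(ci,(u,v),96)[:2]-c0);g[v,u]=42<r<70
    L=[]
    for a,c in blobs(g,15):
        p=ray(ci,c,96)[:2]-c0;L.append((a,np.linalg.norm(p).round(1),np.degrees(np.arctan2(p[1],p[0])).round(1)))
    out['white']=L
    if 'red' in out:
        p=out['red'][:2]-c0;out['target']=(np.linalg.norm(p),np.degrees(np.arctan2(p[1],p[0])))
    return out
E
python3 - <<'E'
from h import *
im=cv2.imread("pics/w1.png");ci=camera_info("wrist");o=measure(im,ci);print(o)
H,S,V=cv2.split(cv2.cvtColor(im,cv2.COLOR_BGR2HSV))
# scale outer edge along radial lines, at z=63
pts=[]
c0=ray(ci,(253,91),96)[:2]
for a in np.radians(np.arange(0,360,5)):
    prof=[]
    for r in np.arange(96,122,.5):
        u,v=proj(ci,(c0[0]+r*np.cos(a),c0[1]+r*np.sin(a),63)).round().astype(int)
        prof.append(int(V[v,u]) if 0<=u<560 and 0<=v<300 else -1)
    prof=np.array(prof)
    if (prof<0).any(): continue
    d=prof[:-4]-prof[4:]
    if d.max()>35: r=96+.5*(d.argmax()+2);pts.append([r*np.cos(a),r*np.sin(a)])
p=np.float32(pts)
for _ in range(4):
    A=np.c_[2*p,np.ones(len(p))];x=np.linalg.lstsq(A,(p**2).sum(1),rcond=None)[0];R=np.sqrt(x[2]+x[0]**2+x[1]**2)
    e=abs(np.hypot(*(p-x[:2]).T)-R);p=p[e<max(2,np.median(e)*2.5)]
c=c0+x[:2];print("centre",c,"R",R,len(p))
print(measure(im,ci,c))
E
```

```text
{'green': array([ 650.35409547, -210.76970599,   82.        ]), 'yellow': array([568.11575411, 115.13324542,  82.        ]), 'red': array([541.93332511,  30.37563286,  63.        ]), 'cap': [(889, array([593.89490094, -53.68336029,  96.        ]))]}
centre [593.40956545 -53.7281123 ] R 107.99680122479687 58
{'green': array([ 650.35409547, -210.76970599,   82.        ]), 'yellow': array([568.11575411, 115.13324542,  82.        ]), 'red': array([541.93332511,  30.37563286,  63.        ]), 'white': [(1094, np.float64(55.7), np.float64(-154.6)), (171, np.float64(56.0), np.float64(24.5))], 'target': (np.float64(98.60650723370422), np.float64(121.4689855525936))}
```

```bash
python3 -m handwheel '[[0.155,-0.055,0.2,0,0,0],[0.155,-0.055,0.4,0,0,0],[0.155,-0.055,0.55,0,0,0],[0.155,-0.055,0.62,0,0,0],[0.155,-0.055,0.62,0,0,0]]' && python3 -m handwheel '[[0,0,0.05,0,0,0],[0,0,0.1,0,0,0],[0,0,0.15,0,0,0],[0,0,0.15,0,0,0]]'
python3 - <<'E'
from h import *
C=np.array([593.5,-53.7])
s=get_state();p=np.array(s['position']);print(p,np.hypot(*(p[:2]-C)),np.degrees(np.arctan2(*(p[:2]-C)[::-1])))
for a in range(-150,-40,6):
    q=C+58*np.array([np.cos(np.radians(a)),np.sin(np.radians(a))]);print(a,toolrows([*(q-p[:2]),90-p[2]]).round(3))
E
```

```text
time: 2.4
position: [539.8, -77.6, 134.7]
ee_rot: [[0.971, 0.238, -0.004], [0.238, -0.971, 0.001], [-0.004, -0.001, -1.0]]
force: [0.8, -1.0, 0.2]
opening: 0.4
finger_force: 0.0
time: 2.9
position: [540.4, -76.5, 90.0]
ee_rot: [[0.971, 0.239, -0.002], [0.239, -0.971, 0.0], [-0.002, -0.001, -1.0]]
force: [-0.8, -0.2, -0.6]
opening: 0.5
finger_force: 0.0
[540.43457531 -76.51333912  89.99251816] 57.76147279692193 -156.7366633292182
-150 [ 0.004  0.022 -0.   ]
-144 [ 0.011  0.041 -0.   ]
-138 [ 0.019  0.06  -0.   ]
-132 [ 0.03   0.077 -0.   ]
-126 [ 0.042  0.093 -0.   ]
-120 [ 0.056  0.108 -0.   ]
-114 [ 0.071  0.121 -0.   ]
-108 [ 0.088  0.133 -0.   ]
-102 [ 0.106  0.143 -0.   ]
-96 [ 0.124  0.15  -0.   ]
-90 [ 0.144  0.156 -0.   ]
-84 [ 0.164  0.16  -0.001]
-78 [ 0.184  0.162 -0.001]
-72 [ 0.204  0.161 -0.001]
-66 [ 0.224  0.159 -0.001]
-60 [ 0.244  0.154 -0.001]
-54 [ 0.263  0.148 -0.001]
-48 [ 0.281  0.139 -0.001]
-42 [ 0.298  0.129 -0.001]
```

```bash
python3 -m handwheel '[[0.004,0.022,0,0,0,0],[0.011,0.041,0,0,0,0],[0.019,0.06,0,0,0,0],[0.03,0.077,0,0,0,0],[0.042,0.093,0,0,0,0]]'
```

```text
time: 3.52
position: [560.2, -100.9, 91.2]
ee_rot: [[0.971, 0.239, -0.001], [0.239, -0.971, 0.0], [-0.001, -0.0, -1.0]]
force: [-2.6, 2.2, -1.3]
opening: 0.4
finger_force: 1.1
```

```bash
python3 -m handwheel '[[0.014,0.015,0,0,0,0],[0.029,0.028,0,0,0,0],[0.046,0.04,0,0,0,0],[0.064,0.05,0,0,0,0],[0.082,0.057,0,0,0,0]]' | grep -E 'pos|force' && python3 -m handwheel '[[0.02,0.006,0,0,0,0],[0.04,0.01,0,0,0,0],[0.06,0.012,0,0,0,0],[0.08,0.011,0,0,0,0],[0.1,0.009,0,0,0,0]]' | grep -E 'pos|force' &&  python3 -m handwheel '[[0.02,-0.005,0,0,0,0],[0.036,-0.01,0,0,0,0],[0.036,-0.01,0,0,0,0],[0.036,-0.01,0,0,0,0]]'
python3 - <<'E'
from h import *
C=np.array([593.5,-53.7])
s=get_state();p=np.array(s['position']);print(p,np.hypot(*(p[:2]-C)),np.degrees(np.arctan2(*(p[:2]-C)[::-1])))
cv2.imwrite("pics/w2.png",snapshot("wrist")[...,::-1])
cv2.imwrite("pics/t2.png",cv2.resize(snapshot("top")[110:250,200:390,::-1],None,fx=4,fy=4))
E
```

```text
position: [588.4, -111.6, 91.2]
force: [-3.9, 1.3, 0.2]
finger_force: 1.4
position: [618.5, -106.9, 91.3]
force: [-3.0, -1.2, -0.9]
finger_force: 1.2
time: 5.28
position: [628.4, -101.4, 91.5]
ee_rot: [[0.971, 0.239, 0.002], [0.239, -0.971, -0.0], [0.001, 0.0, -1.0]]
force: [-0.1, 0.6, -0.2]
opening: 0.6
finger_force: 0.0
[ 628.43562442 -101.38010044   91.52071749] 59.10913492387467 -53.76944228038481
```

View pics/w2.png

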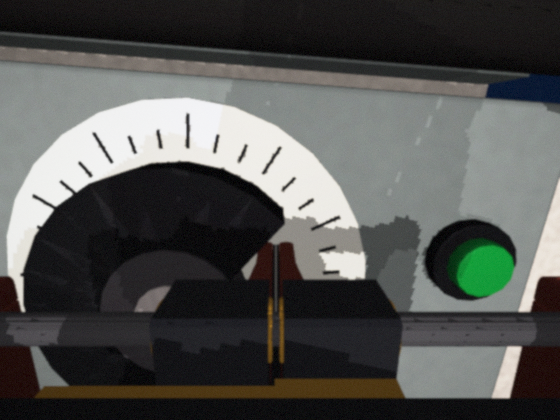

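The fingertip sits in the notch against its leading side, but the index line is hidden under the gripper. I'll back off, lift and look from the earlier pose.

```bash
python3 -m handwheel '[[-0.012,0.005,0,0,0,0],[-0.012,0.005,-0.08,0,0,0],[-0.012,0.005,-0.2,0,0,0]]' | grep -E 'pos|force' && python3 -m handwheel '[[-0.08,-0.02,-0.16,0,0,0],[-0.2,-0.05,-0.3,0,0,0],[-0.3,-0.08,-0.4,0,0,0],[-0.4,-0.09,-0.57,0,0,0],[-0.4,-0.09,-0.57,0,0,0]]' | grep -E 'pos|force' && python3 -m handwheel '[[0,0,0,0,0,0],[0,0,0,0,0,0]]' | grep -E 'pos|force'
python3 - <<'E'
from h import *
C=np.array([593.5,-53.7])
s=get_state();ci=camera_info("wrist");im=snapshot("wrist")[...,::-1].copy();print(s['position'],s['time'])
cv2.imwrite("pics/w3.png",im);print(measure(im,ci,C))
E
```

```text
position: [623.5, -103.8, 150.8]
force: [1.2, -1.3, 0.9]
finger_force: 0.0
position: [501.9, -106.9, 326.4]
force: [0.2, -0.0, 0.2]
finger_force: 0.0
position: [501.4, -106.1, 320.8]
force: [1.5, -0.4, -0.7]
finger_force: 0.0
[ 501.4099084  -106.11436478  320.78359916] 6.625
{'green': array([ 650.24342717, -210.58003987,   82.        ]), 'yellow': array([567.89909252, 115.23689469,  82.        ]), 'red': array([541.62231487,  30.67389954,  63.        ]), 'white': [(1309, np.float64(55.7), np.float64(-67.1)), (149, np.float64(55.8), np.float64(114.4))], 'target': (np.float64(99.04670180525007), np.float64(121.58547311890375))}
```

View pics/w3.png

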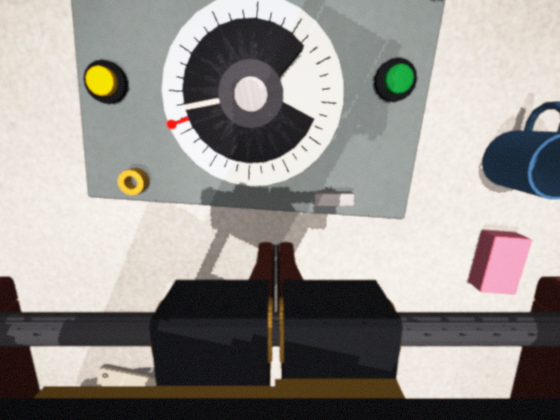

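Index is at 114.4° and the target at 121.5°, so the dial needs about 7.1° more, with the finger going to about -46.7° on the same radius.

```bash
python3 -m handwheel '[[0.12,0.03,0.15,0,0,0],[0.24,0.06,0.3,0,0,0],[0.36,0.08,0.45,0,0,0],[0.399,0.091,0.57,0,0,0],[0.399,0.091,0.57,0,0,0]]' | grep -E 'pos|force' && python3 -m handwheel '[[0,0,0.06,0,0,0],[0,0,0.12,0,0,0],[0,0,0.193,0,0,0],[0,0,0.193,0,0,0],[0,0,0.193,0,0,0]]' | grep -E 'pos|force'
python3 - <<'E'
from h import *
C=np.array([593.5,-53.7])
s=get_state();p=np.array(s['position']);print(p,np.hypot(*(p[:2]-C)),np.degrees(np.arctan2(*(p[:2]-C)[::-1])))
for a in(-54,-51.5,-49,-46.7):
    q=C+59*np.array([np.cos(np.radians(a)),np.sin(np.radians(a))]);print(a,toolrows([*(q-p[:2]),91-p[2]]).round(4))
E
```

```text
position: [622.4, -103.4, 146.6]
force: [0.3, -0.0, 0.7]
finger_force: 0.0
position: [624.7, -104.2, 94.1]
force: [-0.1, -0.5, 0.4]
finger_force: 0.0
[ 624.71452008 -104.1971758    94.12535787] 59.365907959425364 -58.27796984466577
-54 [ 0.0134 -0.0062  0.0104]
-51.5 [ 0.0213 -0.0096  0.0104]
-49 [ 0.029  -0.0133  0.0104]
-46.7 [ 0.036  -0.0171  0.0104]
```

```bash
python3 -m handwheel '[[0.0134,-0.0062,0.005,0,0,0],[0.0213,-0.0096,0.01,0,0,0],[0.029,-0.0133,0.01,0,0,0],[0.036,-0.0171,0.01,0,0,0],[0.036,-0.0171,0.01,0,0,0]]' | grep -E 'pos|force' && python3 -m handwheel '[[0,0,0,0,0,0],[-0.012,0.006,0,0,0,0],[-0.012,0.006,0,0,0,0],[-0.012,0.006,-0.1,0,0,0],[-0.012,0.006,-0.2,0,0,0]]' | grep -E 'pos|force' && python3 -m handwheel '[[-0.08,-0.02,-0.16,0,0,0],[-0.2,-0.05,-0.3,0,0,0],[-0.3,-0.08,-0.4,0,0,0],[-0.42,-0.09,-0.57,0,0,0],[-0.42,-0.09,-0.57,0,0,0]]' | grep -E 'pos|force' && python3 -m handwheel '[[0,0,0,0,0,0],[0,0,0,0,0,0]]' | grep -E 'pos|force'
python3 - <<'E'
from h import *
C=np.array([593.5,-53.7])
s=get_state();ci=camera_info("wrist");im=snapshot("wrist")[...,::-1].copy();print(s['position'],s['time'])
cv2.imwrite("pics/w4.png",cv2.resize(im[0:200,140:380],None,fx=3,fy=3,interpolation=cv2.INTER_CUBIC));print(measure(im,ci,C))
E
```

```text
position: [633.8, -96.3, 90.3]
force: [-0.7, -1.3, 0.1]
finger_force: 0.4
position: [630.3, -99.1, 150.7]
force: [0.0, -0.4, 0.4]
finger_force: 0.0
position: [502.0, -103.6, 325.5]
force: [0.7, -0.4, 0.9]
finger_force: 0.0
position: [501.7, -102.9, 319.9]
force: [1.0, 1.0, 0.1]
finger_force: 0.0
[ 501.73166619 -102.88929686  319.91654278] 10.05
{'green': array([ 650.29096391, -210.53625283,   82.        ]), 'yellow': array([567.90693126, 115.19064644,  82.        ]), 'red': array([541.44842689,  31.03752233,  63.        ]), 'white': [(1338, np.float64(55.7), np.float64(-60.4)), (147, np.float64(55.7), np.float64(121.0))], 'target': (np.float64(99.44754373099074), np.float64(121.56108709191462))}
```

View pics/w4.png

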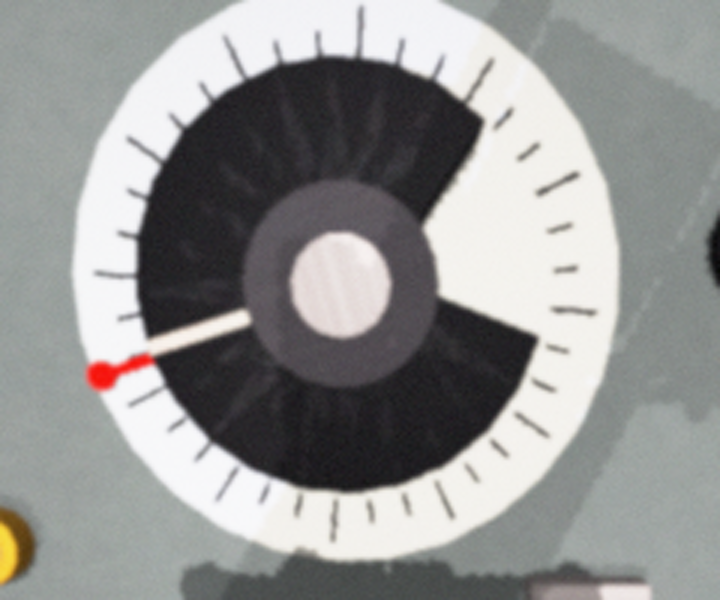

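Index reads 121.0° against 121.56° for the target, and in the picture the white line runs straight into the red one. Next is the green button.

```bash
python3 -m handwheel '[[0.1,0.12,0.1,0,0,0],[0.2,0.24,0.2,0,0,0],[0.3,0.36,0.3,0,0,0],[0.396,0.467,0.43,0,0,0],[0.396,0.467,0.5,0,0,0]]' | grep -E 'pos|force' && python3 -m handwheel '[[0,0,0.1,0,0,0],[0,0,0.2,0,0,0],[0,0,0.2,0,0,0],[0,0,0.2,0,0,0]]' | grep -E 'pos|force'
```

```text
position: [651.1, -211.5, 166.5]
force: [0.2, 0.0, -0.2]
finger_force: 0.0
position: [650.9, -210.4, 112.1]
force: [-0.1, -0.2, 0.6]
finger_force: 0.0
```

```bash
python3 -m handwheel '[[0,0,0.03,0,0,0],[0,0,0.05,0,0,0],[0,0,0.06,0,0,0],[0,0,0.067,0,0,0],[0,0,0.067,0,0,0]]' | grep -E 'pos|force' && python3 -m handwheel '[[0,0,0.005,0,0,0],[0,0,0.01,0,0,0],[0,0,0.01,0,0,0]]' | grep -E 'pos|force'
```

```text
position: [650.9, -210.7, 91.6]
force: [-0.2, -0.5, 4.8]
finger_force: 2.1
position: [650.9, -210.7, 90.2]
force: [-5.3, 2.8, 16.4]
finger_force: 8.1
```

16 N at z = 90 means the button is on its stop. I'll release it, retreat and check.

```bash
python3 -m handwheel '[[0,0,0,0,0,0],[0,0,-0.05,0,0,0],[0,0,-0.15,0,0,0],[0,0,-0.3,0,0,0],[0,0,-0.3,0,0,0]]' | grep -E 'pos|force' && python3 -m handwheel '[[-0.1,-0.12,-0.1,0,0,0],[-0.2,-0.24,-0.2,0,0,0],[-0.3,-0.36,-0.3,0,0,0],[-0.396,-0.467,-0.45,0,0,0],[-0.396,-0.467,-0.45,0,0,0]]' | grep -E 'pos|force' && python3 -m handwheel '[[0,0,0,0,0,0],[0,0,0,0,0,0]]' | grep -E 'time|pos|force'
python3 - <<'E'
from h import *
C=np.array([593.5,-53.7])
ci=camera_info("wrist");im=snapshot("wrist")[...,::-1].copy()
cv2.imwrite("pics/w5.png",im);print(measure(im,ci,C))
E
```

```text
position: [652.9, -211.5, 182.3]
force: [-0.3, -0.8, 0.4]
finger_force: 0.0
position: [501.1, -102.1, 315.9]
force: [-0.2, -0.2, -0.0]
finger_force: 0.0
time: 13.72
position: [501.7, -103.4, 311.6]
force: [-0.1, 0.3, -0.8]
finger_force: 0.0
{'green': array([ 650.20058927, -210.5341634 ,   82.        ]), 'yellow': array([567.92266857, 115.16216711,  82.        ]), 'red': array([541.40158226,  31.07147659,  63.        ]), 'white': [(1393, np.float64(55.7), np.float64(-60.3)), (156, np.float64(55.7), np.float64(121.0))], 'target': (np.float64(99.50099685153832), np.float64(121.57383805838259))}
```

View pics/w5.png

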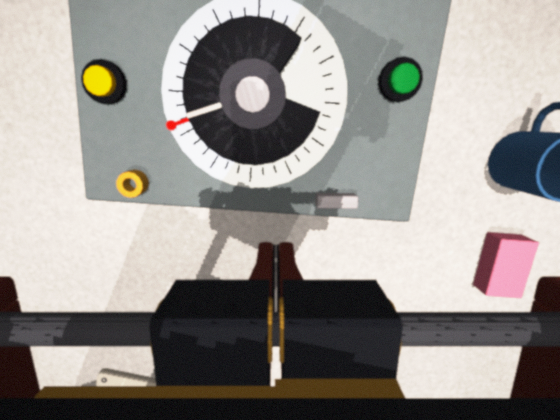

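The dial hasn't moved: the white line still meets the red line at (185,119). The green button is back up at (404,78), and the loose things are where they were.

```bash
python3 -c "from workcell import *;print(sign_off())"
```

```text
the job is handed in; nothing more can be done
None
```

The job is handed in: the dial's white line is within about 0.6° of the red target line, the green button was pressed to its stop and released, and the yellow button and loose things were left alone.

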